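# Lock the cover of an instrument box with its quarter-turn fastener

## Task

The cover of the instrument box is held by a wing-headed quarter-turn fastener at one end only. Take the loose wing-headed fastener out of the holder, line its cross-bar up with the empty slot at the other end of the cover, push it in until its flange lies on the cover, and give it a quarter turn in either direction so that it is locked square across the slot; then let go. Leave the round-knobbed plug in the holder.

Things in the scene. Friction and masses are not known exactly. Their poses are not given: they have to be found in the camera images.
- stud: loose quarter-turn fastener, 60 g, upright in a well: black wing 44 long, 10 thick, 29 mm high on a steel flange 48 wide, 4 mm thick, resting on the holder. Below: shank 10 mm thick, then a cross-bar 34 long, 8 wide, its top 9 and bottom 15 mm under the flange. Origin: centre of the flange's underside; wing top 33 mm above it. z up; x along both wing and cross-bar (parallel); any yaw
- slot (a point): centre of the empty slot, on top of the flat grey cover, 44 mm above the bench. Straight opening 44 mm long, 18 mm wide, through the 5 mm cover; more than 25 mm of free space below. The cross-bar enters only along the slot (within 15 degrees) and turns freely once below; no stop or detent. y: along the slot; x: across it, away from the fitted fastener; z up
- box: grey instrument box, 170 x 110 x 44 mm, fixed to the bench, any yaw. Origin: centre of its underside; x along its length, z up. The slot's centre is at x = +55 mm. At x = -55 mm stands an identical fastener, fitted and locked, immovable, its wing along the box's length; its top is 77 mm above the bench
- plug: bystander: blanking plug with a round black knob 30 mm wide on the same 48 mm steel flange, 60 g; its knob's top is 29 mm above the flange's underside. Upright in the other well of the holder. Origin: centre of the flange's underside
- holder: grey holder block, 76 x 166 x 24 mm, fixed to the bench. Origin: centre of its underside; y along its length. Two round through wells 40 mm wide at y = +45 and -45 mm; which one holds the fastener varies
Things that resemble listed ones, but are neither listed nor needed, are in the scene too. What is shaped like the stud but purple is not meant.

How it is judged:
At the end, for the whole second after the job is handed in: The wing-headed fastener is in the slot, upright, its centre within 12 mm of the slot's centre, its flange lying on the cover (within 4 mm), its wing and cross-bar square across the slot (within 25 degrees), at rest; the round-knobbed plug is still in its well (within 20 mm of its start) (z of stud in the frame of slot between -0.004 and 0.004 m and horizontal distance between stud and slot below 0.012 m and angle between stud's own z axis and vertical below 0.15 rad and angle between the x axis of stud and the y axis of slot, either way round above 1.13 rad and linear speed of stud below 0.02 m/s and distance of plug from where it was at the start of the episode below 0.02 m); the robot touches nothing.
It fails at once if the round-knobbed plug is taken out of its well or moved by more than 20 mm (distance of plug from where it was at the start of the episode above 0.02 m).
It also fails if it takes over 40 s, if anything falls off the work surface, if the arm or the gripper's body presses on something with over 40 N, if the wrist force passes 120 N, or if a joint passes its speed limit or range.

## Robot

A 6-joint arm with a two-finger parallel gripper is mounted at the origin on a cart in front of the work surface, level with it; the furniture and walls round the work are solid. World frame = base frame: x ahead of the robot, y to its left, z up, the work surface at z = 0. Lengths are in m, angles in rad, forces in N, time in s.
With the tool pointing down it reaches from about 0.425 to 1.125 m from the base axis. Payload 14.9 kg.
Tool frame: the origin (TCP) lies at the very end of the fingers, on their centre line; the grasp point (between the pads) lies hold_point_z behind it (hold_point_z is the distance from the TCP to the grasp point, in m); z points along the fingers, y is the direction in which the jaws open and shut (so a half turn about z gives the same grasp; the last joint's range is limited). The gripper opens to 91 mm and grips with 3 to 60 N. Pads are 32 mm wide; open, the fingers measure 118 mm over their backs; the gripper's body (76 mm by 178 mm) begins 60 mm behind the grasp point.
Start: joints at [1.089, 0.379, 1.734, -0, 1.028, -0.033], TCP at [0.304, 0.631, 0.214] pointing down, gripper open.
Joint ranges: [-2.77, 2.77], [-0.74, 2.19], [0, 2.66], [-1.06, 4.2], [0.31, 2.87], [-3.08, 3.08]. Speed limits (rad/s): [1.89, 1.89, 2.39, 3.14, 3.14, 3.14].

## Interface

Orientations are given as [roll, pitch, yaw] about the fixed x, y, z axes, in that order (R = Rz(yaw) Ry(pitch) Rx(roll)).
In Python, from bench import * gives the robot as it stands.
- The arm moves only by the tool jog_arm, never from a script. Its argument "steps" is a list of rows, each an object with "dp": the shift along the tool's x, y, z in mm, a list of three; "turn": the turn about the tool's z in rad; "claw": the finger opening in mm, from 0 to 91.2. A call has exactly 10 rows; each row is the pose to reach, as a shift and turn from the pose commanded when the call began, along the tool's axes at that moment; what a row does not reach only later rows make up. A row lasts 1/12 s, in which the tool goes at most 41.7 mm and 7.16 degrees, less where a joint would pass 70% of its speed; a pose out of reach is approached as far as the arm can. A call with a gripper value outside its range is refused whole. The fingers move at their own pace and stop on an object; "newtons" is the grip in N (left out, the last holds). Time passes only in rows, so rows that repeat a pose let the fingers close, or fill a call up. It gives the time, the measured TCP pose, the force and the opening at its end, in the units of the state.
- get_obs(): the state, without advancing time (a new reading comes with each control period).
- camera(name): name is "scene" or "top"; returns a dict with "frame" (400x640x3 uint8, blue, green, red), "vertical_fov" (degrees; the focal length in pixels is half the picture's height over the tangent of half this angle, whatever the lens; pixels are square), "cx", "cy" (the principal point, pixels), "eye" and "orientation" of the camera in the world. Camera axes: x right, y up, looking along -z (the intrinsics and any distortion apply to the point x, -y, -z); pixel columns grow to the right and rows downward; lengths in m; the calibration is good to about 2 mm. A picture is of the moment at which its call begins. There is no depth.
- job_done(): hands the job in, once; it reports no verdict.
The state is a dict: "time": time; "joint_positions": joint angles; "joint_velocities": joint speeds; "joint_efforts": joint torques, N m; "position": TCP position; "ee_rot": TCP orientation; "ft_force": force on the tool from outside, world axes, zero at the start; "moment": the same for the moment, N m; "grip_width": finger opening in m.
Only numpy, scipy, OpenCV 4.12 (cv2) and the standard library are available. Lean on these libraries where they do the work, as an engineer would, in place of code of your own. Each camera call takes 0.05 s, during which the arm holds its last target.

## Working session

There is one attempt and no reset: what is moved stays moved. The work goes in short steps, Python scripts to look and compute and a tool call to move; the robot and the scene stay as the last step left them, time stands still between calls to the robot, and variables do not carry over. Pictures are saved under pics/ and viewed, and the job is handed in when it is done.

Besides the shell and the picture viewer there is one more tool, called after "Request:" by a JSON object that holds its "op" and its "data", one argument or row to a line. jog_arm: Moves the arm, as the interface text tells. Its arguments: {"type":"object","properties":{"steps":{"type":"array"},"newtons":{"type":"number"}},"required":["steps"]}

```bash
ls; mkdir -p pics; python3 - <<'E'
from bench import *
import cv2
o=get_obs()
for k,v in o.items(): print(k,v)
for n in("scene","top"):
    c=camera(n); cv2.imwrite(f"pics/{n}0.png",c["frame"])
    print(n,{k:v for k,v in c.items() if k!="frame"})
E
```

```text
pics
time 0.0
joint_positions [ 1.08871626e+00  3.79379411e-01  1.73474385e+00  1.10343916e-05
  1.02850565e+00 -3.33018387e-02]
joint_velocities [ 0.00023055  0.0010322   0.00021637  0.00011308 -0.00100154  0.00059975]
joint_efforts [-5.46852651e-03 -7.63765383e+01 -4.34363794e+01  6.48084143e-02
  4.25080641e-02 -1.12554369e-04]
position [0.30353623 0.63035135 0.21332693]
ee_rot [-3.14055729e+00 -4.39429546e-05  2.69280871e+00]
ft_force [-0.68787921  0.5268496  -0.45020588]
moment [ 0.03430891  0.0326908  -0.02812834]
grip_width 0.09099955776570426
scene {'vertical_fov': 43.149209647070386, 'cx': 320.7143290331028, 'cy': 195.99597520950635, 'eye': array([-0.02173997, -0.71550305,  0.68795414]), 'orientation': array([ 1.00571606, -0.02014031, -0.57976754])}
top {'vertical_fov': 56.14926505477189, 'cx': 313.8048784308744, 'cy': 199.42988270026444, 'eye': array([0.35113721, 0.0914387 , 0.88685601]), 'orientation': array([ 2.13758728e-01,  4.08256510e-04, -1.55810985e+00])}
```

View pics/scene0.png

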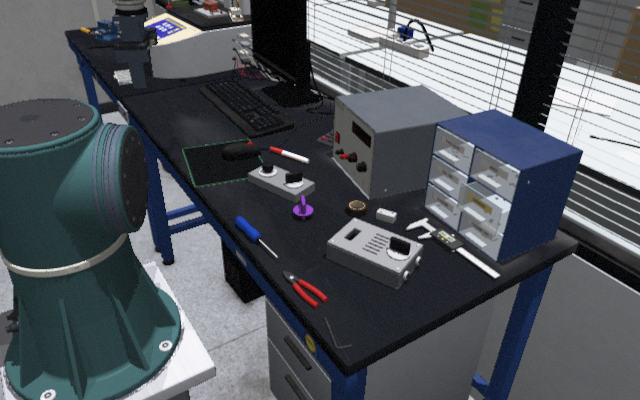

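View pics/top0.png

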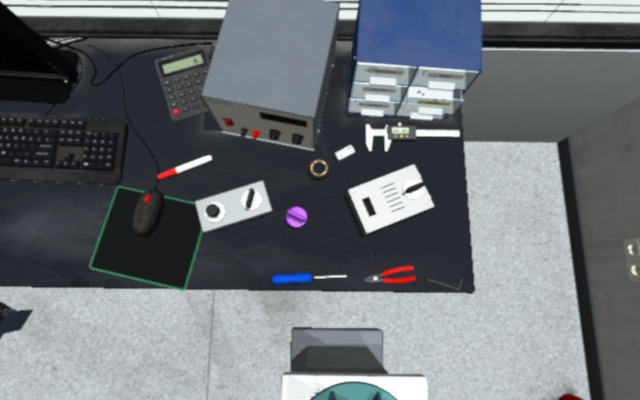

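```bash
cat > h.py <<'E'
import numpy as np, cv2
from scipy.spatial.transform import Rotation as R
def cal(c):
    f=200/np.tan(np.radians(c["vertical_fov"])/2)
    return f,c["cx"],c["cy"],np.array(c["eye"]),R.from_euler('xyz',c["orientation"]).as_matrix()
def ray(c,u,v,z):
    f,cx,cy,e,M=cal(c); d=M@np.array([(u-cx)/f,-(v-cy)/f,-1]); return e+d*(z-e[2])/d[2]
def pix(c,p):
    f,cx,cy,e,M=cal(c); q=M.T@(np.array(p)-e); return np.array([cx+f*q[0]/-q[2],cy-f*q[1]/-q[2]])
E
python3 - <<'E'
from bench import *
from h import *
c=camera("top");s=camera("scene")
cv2.imwrite("pics/topc.png",cv2.resize(c["frame"][150:250,185:285],None,fx=6,fy=6,interpolation=cv2.INTER_CUBIC))
cv2.imwrite("pics/topb.png",cv2.resize(c["frame"][150:250,340:440],None,fx=6,fy=6,interpolation=cv2.INTER_CUBIC))
cv2.imwrite("pics/scb.png",cv2.resize(s["frame"][150:290,240:430],None,fx=4,fy=4,interpolation=cv2.INTER_CUBIC))
import pickle;pickle.dump((c,s),open("cams.pkl","wb"))
E
```

```text
(no output)
```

View pics/topc.png

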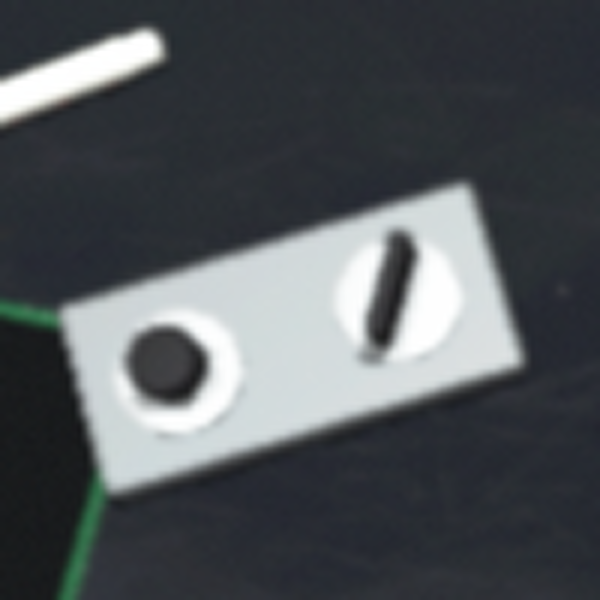

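View pics/topb.png

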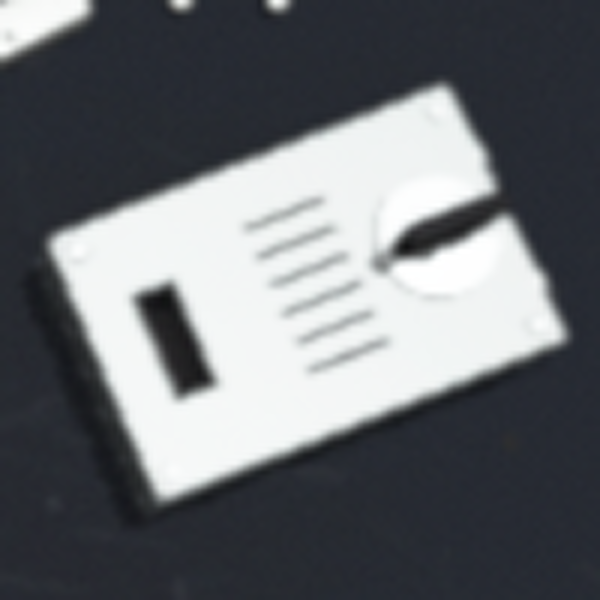

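View pics/scb.png

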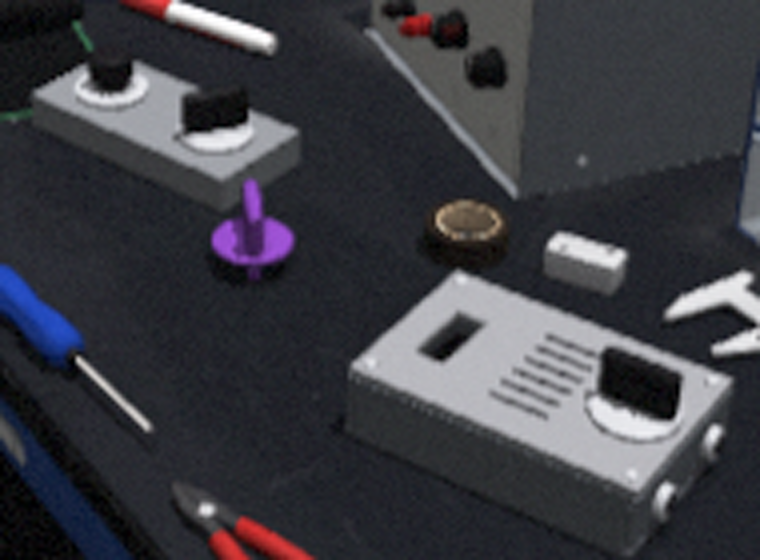

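```bash
python3 - <<'E'
import pickle
from h import *
c,s=pickle.load(open("cams.pkl","rb"))
im=c["frame"]; g=cv2.cvtColor(im,cv2.COLOR_BGR2GRAY)
def W(p,z): return ray(c,p[0],p[1],z)[:2]
def quad(m,z,name):
    cs,_=cv2.findContours(m,cv2.RETR_EXTERNAL,cv2.CHAIN_APPROX_NONE); k=max(cs,key=cv2.contourArea)
    w=np.array([W(p[0],z) for p in k],np.float32)*1000
    r=cv2.minAreaRect(w); print(name,np.round(r[0],1),np.round(r[1],1),r[2]); return w
# flanges
for nm,(x0,y0,x1,y1),z,th in (("studfl",(238,185,264,213),.028,225),("plugfl",(202,198,228,226),.028,225),("fitfl",(400,175,430,202),.048,243)):
    m=np.zeros_like(g); m[y0:y1,x0:x1]=(g[y0:y1,x0:x1]>th)*255
    cs,_=cv2.findContours(m,cv2.RETR_EXTERNAL,cv2.CHAIN_APPROX_NONE)
    k=cv2.convexHull(np.vstack([q for q in cs if len(q)>4]))
    w=np.array([W(p[0],z) for p in k],np.float32)*1000
    print(nm,cv2.minEnclosingCircle(w),cv2.fitEllipse(w))
m=np.zeros_like(g);m[165:240,190:280]=(g[165:240,190:280]>140)*255
quad(m,.024,"holder")
m=np.zeros_like(g);m[160:240,340:440]=(g[160:240,340:440]>140)*255
quad(m,.044,"box")
def mom(x0,y0,x1,y1,z,th,nm):
    sub=(g[y0:y1,x0:x1]<th); n,l,st,ce=cv2.connectedComponentsWithStats(sub.astype(np.uint8))
    i=1+np.argmax(st[1:,4]); v,u=np.nonzero(l==i)
    w=np.array([W((a+x0,b+y0),z) for a,b in zip(u,v)])*1000
    d=w-w.mean(0); e,V=np.linalg.eigh(np.cov(d.T)); a=V[:,1]; t=d@a
    print(nm,w.mean(0),"pix",u.mean()+x0,v.mean()+y0,"ang",np.degrees(np.arctan2(a[1],a[0])),"len",np.ptp(t),len(u))
mom(360,193,380,220,.044,140,"slot")
mom(240,185,262,212,.057,110,"wing")
mom(400,178,426,197,.077,110,"fitwing")
mom(203,200,222,220,.053,110,"knob")
print(W((297,216),.03))
for u,v,n in((65,315,'h'),(470,183,'h'),(525,365,'h'),(110,495,'h')): print(n,W((185+u/6-.4,150+v/6-.4),.024))
for u,v,n in((48,243,'b'),(445,83,'b'),(568,338,'b'),(160,503,'b')): print(n,W((340+u/6-.4,150+v/6-.4),.044))
E
```

```text
studfl ((535.8040771484375, 241.3844757080078), 25.893404006958008) ((536.894775390625, 241.5388946533203), (48.31877899169922, 50.69976043701172), 5.068118095397949)
plugfl ((506.03912353515625, 325.3638000488281), 24.965930938720703) ((506.4673156738281, 325.3309631347656), (47.922569274902344, 49.36544418334961), 33.02774429321289)
fitfl ((557.206787109375, -129.36520385742188), 30.37715721130371) ((558.182861328125, -130.393798828125), (48.4977912902832, 61.53272247314453), 46.10401153564453)
holder [521.3 283.6] [ 77.  166.9] 18.655073165893555
box [540.7 -83. ] [110.1 171.1] 22.364643096923828
slot [520.00519469 -31.65327383] pix 368.61538461538464 206.12307692307692 ang -158.13751250392815 len 42.701834955751735 130
wing [533.04077931 239.25990664] pix 249.76543209876544 197.88888888888889 ang 169.51464568806878 len 42.897056983794634 81
fitwing [ 560.19930621 -133.99996501] pix 416.35238095238094 186.0952380952381 ang 120.67760546475465 len 54.35882000557313 105
knob [503.6161112  323.22194977] pix 212.32258064516128 210.50806451612902 ang 52.610943208885736 len 29.70626905576445 124
[0.49735918 0.13257029]
h [0.52849153 0.3724054 ]
h [0.58399916 0.2159075 ]
h [0.51084779 0.19141259]
h [0.45793047 0.34942625]
b [0.55714249 0.01623645]
b [ 0.62355194 -0.13957578]
b [ 0.52231143 -0.18207405]
b [ 0.45709255 -0.02521709]
```

Candidates (top image): black wing in the holder at (250,199), purple look-alike at (297,216), fitted fastener on the box at (413,188), round plug at (213,211). The crop confirms that the black wing on the steel flange in the holder is the stud. The slot is at (369,206).

```bash
cat >> h.py <<'E'
def wrap(a): return (a+np.pi)%(2*np.pi)-np.pi
def go(o,tgt,yaw=None):
    """tool-frame shift in mm and turn to reach TCP tgt(m), tool-x yaw deg; from measured pose"""
    M=R.from_euler('xyz',o["ee_rot"]).as_matrix()
    d=M.T@(np.array(tgt)-o["position"])*1000
    y=np.arctan2(M[1,0],M[0,0]); t=0 if yaw is None else -wrap(np.radians(yaw)-y)
    print("dp",d.round(1),"turn",round(t,4),"yaw now",round(np.degrees(y),2))
E
python3 - <<'E'
import bench
from bench import *
from h import *
import pickle
print([n for n in dir(bench) if not n.startswith('_')]); print(globals().get('hold_point_z'))
c,s=pickle.load(open("cams.pkl","rb"))
for p in((222,130),(313,147),(350,112),(462,112)): print(p,ray(c,*p,0)[:2].round(3))
print("psu top front",[ray(c,*p,.12)[:2].round(3) for p in((205,95),(327,110))])
o=get_obs()
go(o,(.5355,.241,.15),167.5)
go(o,(.4,.46,.2),161)
g=cv2.cvtColor(s["frame"],cv2.COLOR_BGR2GRAY)
sub=g[165:195,275:315]<60
n,l,st,ce=cv2.connectedComponentsWithStats(sub.astype(np.uint8)); i=1+np.argmax(st[1:,4]);print(st[i],ce[i])
m=(l==i)
# top edge of wing in scene
pts=[]
for u in range(m.shape[1]):
    v=np.nonzero(m[:,u])[0]
    if len(v): pts.append((u+275,v[0]+165,v[-1]+165))
print(pts)
E
```

```text
['PlanningError', 'camera', 'get_obs', 'hold_point_z', 'job_done']
0.0188
(222, 130) [0.72  0.328]
(313, 147) [0.678 0.098]
(350, 112) [0.773 0.005]
(462, 112) [ 0.776 -0.281]
psu top front [array([0.753, 0.339]), array([0.72 , 0.067])]
dp [-377.9 -250.3   63.7] turn -0.2306 yaw now 154.29
dp [-160.8 -111.8   13.6] turn -0.1172 yaw now 154.29
[  1   0  39  18 475] [23.70315789  7.21052632]
[(276, np.int64(165), np.int64(165)), (277, np.int64(165), np.int64(165)), (278, np.int64(165), np.int64(166)), (279, np.int64(165), np.int64(166)), (280, np.int64(165), np.int64(167)), (281, np.int64(165), np.int64(167)), (282, np.int64(165), np.int64(167)), (283, np.int64(165), np.int64(168)), (284, np.int64(165), np.int64(168)), (285, np.int64(165), np.int64(169)), (286, np.int64(165), np.int64(182)), (287, np.int64(165), np.int64(182)), (288, np.int64(165), np.int64(182)), (289, np.int64(165), np.int64(182)), (290, np.int64(165), np.int64(182)), (291, np.int64(165), np.int64(182)), (292, np.int64(165), np.int64(182)), (293, np.int64(165), np.int64(181)), (294, np.int64(165), np.int64(181)), (295, np.int64(165), np.int64(181)), (296, np.int64(165), np.int64(181)), (297, np.int64(165), np.int64(181)), (298, np.int64(165), np.int64(181)), (299, np.int64(165), np.int64(180)), (300, np.int64(165), np.int64(180)), (301, np.int64(165), np.int64(179)), (302, np.int64(165), np.int64(176)), (303, np.int64(165), np.int64(176)), (304, np.int64(165), np.int64(177)), (305, np.int64(165), np.int64(177)), (306, np.int64(165), np.int64(177)), (307, np.int64(165), np.int64(178)), (308, np.int64(165), np.int64(178)), (309, np.int64(165), np.int64(179)), (310, np.int64(165), np.int64(179)), (311, np.int64(165), np.int64(180)), (312, np.int64(165), np.int64(180)), (313, np.int64(165), np.int64(180)), (314, np.int64(165), np.int64(181))]
```

```bash
python3 - <<'E'
from h import *
import pickle
c,s=pickle.load(open("cams.pkl","rb"))
a,b=ray(s,286,182.3,.028),ray(s,300,180.3,.028)
print(a,b,np.degrees(np.arctan2(*(b-a)[1::-1])))
g=cv2.cvtColor(s["frame"],cv2.COLOR_BGR2GRAY)
print(g[168:186,283:306])
E
```

```text
[0.51999848 0.24844182 0.028     ] [0.55552407 0.23852794 0.028     ] -15.592447476746706
[[ 45  33  37  35  39  36  42  40  37  40  42  38  38  39  33  41  37  33
   38  38  37  38  35]
 [108  70  45  38  38  37  39  36  38  36  41  37  41  36  43  37  38  38
   39  41  39  40  37]
 [155 130 123  89  62  39  37  42  40  39  39  40  39  38  37  34  34  37
   36  41  37  36  39]
 [163 164 161 146 129 108  67  42  38  34  36  34  39  35  39  42  39  31
   34  40  39  41  32]
 [162 165 164 152 139 120  84  49  37  34  42  44  43  40  43  37  37  22
   28  34  37  39  40]
 [163 164 143 105  80  78  68  52  45  42  42  38  38  41  30  23  23  13
   20  36  34  34  41]
 [164 162 103  47  45  41  46  48  45  34  30  21  19  18  23  16  16  22
   21  38  42  40  39]
 [165 164  93  34  36  25  26  27  19  23  21  16  11  16  17  18  12  19
   18  36  39  40  37]
 [161 164  91  28  15  17   8  19  21  22  14  16  14  19  14  15  15  15
    9  29  38  42  39]
 [166 165  90  31  15  16  24  20  14  10  13  19  20  17  17  16   7   4
   18  90  67  44  39]
 [165 164  91  25  10  20  13  13  23  20  14   6  24  18  13  15  21  20
   13 136 133 109  83]
 [162 164  89  28  22  16  17  16  12  20  21   7  18  18  20  15  16   9
   19 145 166 151 139]
 [163 166  91  29  14  22  23  10  17  17  15   9  18  18   5  18  11  16
   74 163 160 163 162]
 [164 183 128  48  20  12  15  15  14  21   8  17  15  15  30  36 100 145
  161 192 166 163 166]
 [164 168 119  51  11  18   6  18  31  37 102 139 151 153 152 151 175 201
  205 219 185 166 163]
 [140 115 109  73 104 141 151 149 149 150 175 197 204 219 222 221 221 220
  222 221 178 164 165]
 [111  87 133 154 177 200 217 218 220 219 219 220 221 230 231 232 233 232
  225 181 156 159 166]
 [143 131 126 157 194 217 228 230 230 231 229 231 232 232 233 232 233 217
  174 136 153 163 164]]
```

Request:
{"op": "jog_arm", "data": {
  "steps": [
    {"dp": [-16, -11, 1], "turn": -0.012, "claw": 91},
    {"dp": [-38, -26, 3], "turn": -0.024, "claw": 80},
    {"dp": [-68, -45, 6], "turn": -0.04, "claw": 70},
    {"dp": [-98, -65, 10], "turn": -0.06, "claw": 60},
    {"dp": [-128, -85, 14], "turn": -0.08, "claw": 50},
    {"dp": [-158, -105, 18], "turn": -0.1, "claw": 50},
    {"dp": [-188, -125, 22], "turn": -0.12, "claw": 50},
    {"dp": [-218, -145, 26], "turn": -0.14, "claw": 50},
    {"dp": [-245, -163, 30], "turn": -0.16, "claw": 50},
    {"dp": [-265, -176, 34], "turn": -0.18, "claw": 50}
  ]
}}

```text
time: 1.03
position: [0.467, 0.3549, 0.1797]
ee_rot: [-3.141, 0.0, 2.873]
ft_force: [0.4, 1.1, -0.5]
grip_width: 0.0501
```

```bash
python3 - <<'E'
from bench import *
from h import *
o=get_obs()
go(o,(.536,.2425,.085),166.5)
E
```

```text
dp [-96.4 -90.   94.8] turn -0.033 yaw now 164.61
```

Request:
{"op": "jog_arm", "data": {
  "steps": [
    {"dp": [-12, -11, 4], "turn": -0.005, "claw": 50},
    {"dp": [-28, -26, 10], "turn": -0.01, "claw": 50},
    {"dp": [-46, -43, 20], "turn": -0.02, "claw": 50},
    {"dp": [-64, -60, 32], "turn": -0.03, "claw": 50},
    {"dp": [-80, -75, 46], "turn": -0.033, "claw": 50},
    {"dp": [-90, -84, 62], "turn": -0.033, "claw": 50},
    {"dp": [-96, -90, 78], "turn": -0.033, "claw": 50},
    {"dp": [-96.4, -90, 90], "turn": -0.033, "claw": 50},
    {"dp": [-96.4, -90, 95], "turn": -0.033, "claw": 50},
    {"dp": [-96.4, -90, 95], "turn": -0.033, "claw": 50}
  ]
}}

```text
time: 1.87
position: [0.5343, 0.2449, 0.0838]
ee_rot: [-3.14, -0.002, 2.906]
ft_force: [-0.5, 0.6, 0.4]
grip_width: 0.0501
```

```bash
python3 - <<'E'
from bench import *
from h import *
c=camera("top");s=camera("scene")
a=cv2.resize(c["frame"][150:250,185:285],(400,400),interpolation=cv2.INTER_CUBIC)
b=cv2.resize(s["frame"][130:230,235:335],(400,400),interpolation=cv2.INTER_CUBIC)
cv2.imwrite("pics/p1.png",np.hstack([a,b]))
go(get_obs(),(.536,.2425,.034),166.5)
E
```

```text
dp [-1.6 -2.7 51.4] turn 0.0005 yaw now 166.53
```

View pics/p1.png

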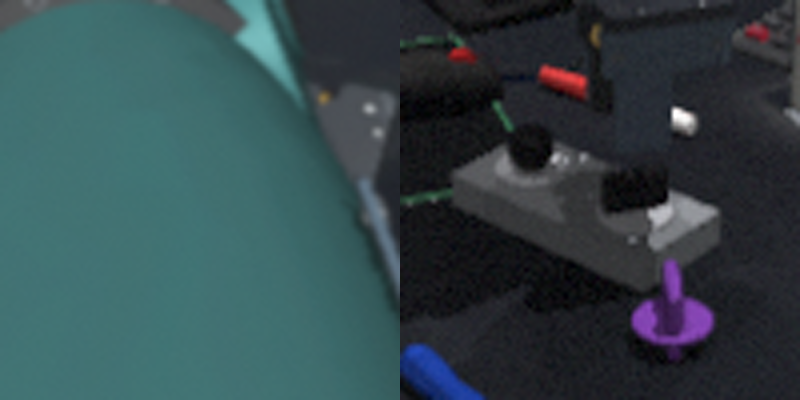

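Request:
{"op": "jog_arm", "data": {
  "newtons": 30,
  "steps": [
    {"dp": [-1, -1, 6], "turn": 0, "claw": 50},
    {"dp": [-1.5, -2.5, 18], "turn": 0, "claw": 50},
    {"dp": [-1.5, -2.5, 30], "turn": 0, "claw": 50},
    {"dp": [-1.5, -2.5, 42], "turn": 0, "claw": 50},
    {"dp": [-1.5, -2.5, 50], "turn": 0, "claw": 50},
    {"dp": [-1.5, -2.5, 54], "turn": 0, "claw": 50},
    {"dp": [-1.5, -2.5, 54], "turn": 0, "claw": 40},
    {"dp": [-1.5, -2.5, 54], "turn": 0, "claw": 30},
    {"dp": [-1.5, -2.5, 54], "turn": 0, "claw": 20},
    {"dp": [-1.5, -2.5, 54], "turn": 0, "claw": 15}
  ]
}}

```text
time: 2.8
position: [0.5364, 0.2421, 0.0315]
ee_rot: [3.141, 0.001, 2.906]
ft_force: [-0.2, -0.3, -0.4]
grip_width: 0.0262
```

Request:
{"op": "jog_arm", "data": {
  "steps": [
    {"dp": [0, 0, 0], "turn": 0, "claw": 12},
    {"dp": [0, 0, 0], "turn": 0, "claw": 9},
    {"dp": [0, 0, 0], "turn": 0, "claw": 5},
    {"dp": [0, 0, 0], "turn": 0, "claw": 5},
    {"dp": [0, 0, 0], "turn": 0, "claw": 5},
    {"dp": [0, 0, 0], "turn": 0, "claw": 5},
    {"dp": [0, 0, 0], "turn": 0, "claw": 5},
    {"dp": [0, 0, 0], "turn": 0, "claw": 5},
    {"dp": [0, 0, 0], "turn": 0, "claw": 5},
    {"dp": [0, 0, 0], "turn": 0, "claw": 5}
  ]
}}

```text
time: 3.63
position: [0.5362, 0.2421, 0.0312]
ee_rot: [3.141, 0.0, 2.906]
ft_force: [-0.7, -0.6, 6.8]
grip_width: 0.01
```

```bash
python3 - <<'E'
from bench import *
from h import *
s=camera("scene")
b=cv2.resize(s["frame"][130:230,235:335],(500,500),interpolation=cv2.INTER_CUBIC)
cv2.imwrite("pics/p2.png",b)
o=get_obs();print(o["grip_width"],o["position"],o["ft_force"])
E
```

```text
0.009823182765364636 [0.53619878 0.24206362 0.03122517] [-0.95503474 -0.61455984  6.22630161]
```

View pics/p2.png

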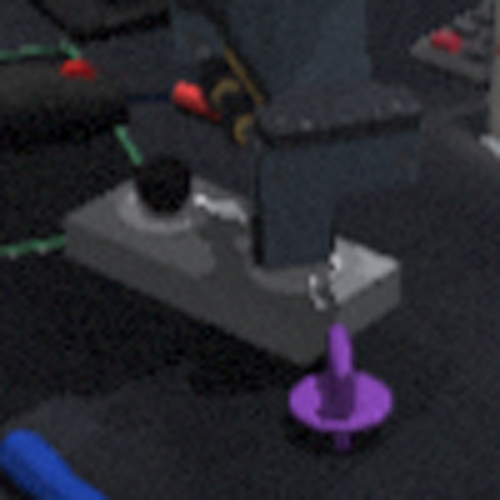

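Gripped (10 mm opening). Lifting straight up.

Request:
{"op": "jog_arm", "data": {
  "steps": [
    {"dp": [0, 0, -4], "turn": 0, "claw": 5},
    {"dp": [0, 0, -12], "turn": 0, "claw": 5},
    {"dp": [0, 0, -24], "turn": 0, "claw": 5},
    {"dp": [0, 0, -38], "turn": 0, "claw": 5},
    {"dp": [0, 0, -54], "turn": 0, "claw": 5},
    {"dp": [0, 0, -70], "turn": 0, "claw": 5},
    {"dp": [0, 0, -84], "turn": 0, "claw": 5},
    {"dp": [0, 0, -94], "turn": 0, "claw": 5},
    {"dp": [0, 0, -100], "turn": 0, "claw": 5},
    {"dp": [0, 0, -100], "turn": 0, "claw": 5}
  ]
}}

```text
time: 4.52
position: [0.5367, 0.2422, 0.1325]
ee_rot: [3.14, 0.002, 2.906]
ft_force: [-0.2, 0.2, -0.0]
grip_width: 0.0098
```

```bash
python3 - <<'E'
from bench import *
from h import *
s=camera("scene")
b=cv2.resize(s["frame"][100:220,235:355],(600,600),interpolation=cv2.INTER_CUBIC)
cv2.imwrite("pics/p3.png",b)
o=get_obs();print(o["grip_width"],o["position"],o["ft_force"])
go(o,(.52,-.032,.13),202.2)
print("tcp pix",pix(s,o["position"]))
E
```

```text
0.010274118689814355 [0.53620313 0.24205727 0.13146248] [ 0.43339255 -0.25909333 -1.6447705 ]
dp [ -48.3 -270.3    1.4] turn -0.6233 yaw now 166.49
tcp pix [292.38419208 145.19520363]
```

View pics/p3.png

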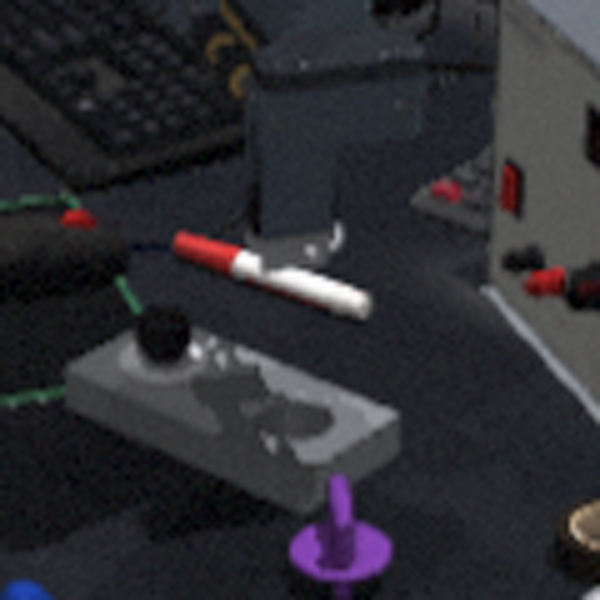

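Request:
{"op": "jog_arm", "data": {
  "steps": [
    {"dp": [-2, -10, 0], "turn": -0.03, "claw": 5},
    {"dp": [-5, -29, 0], "turn": -0.08, "claw": 5},
    {"dp": [-10, -58, 0], "turn": -0.15, "claw": 5},
    {"dp": [-16, -92, 0], "turn": -0.22, "claw": 5},
    {"dp": [-23, -127, 0], "turn": -0.3, "claw": 5},
    {"dp": [-29, -162, 0], "turn": -0.38, "claw": 5},
    {"dp": [-35, -197, 0], "turn": -0.46, "claw": 5},
    {"dp": [-41, -230, 0], "turn": -0.54, "claw": 5},
    {"dp": [-46, -257, 1], "turn": -0.6, "claw": 5},
    {"dp": [-48, -270, 1.5], "turn": -0.623, "claw": 5}
  ]
}}

```text
time: 5.4
position: [0.5188, -0.0343, 0.1285]
ee_rot: [3.141, -0.001, -2.752]
ft_force: [-0.0, 0.1, -1.5]
grip_width: 0.01
```

Request:
{"op": "jog_arm", "data": {
  "steps": [
    {"dp": [0, 0, 5], "turn": 0, "claw": 5},
    {"dp": [0, 0, 15], "turn": 0, "claw": 5},
    {"dp": [0, 0, 25], "turn": 0, "claw": 5},
    {"dp": [0, 0, 35], "turn": 0, "claw": 5},
    {"dp": [0, 0, 40], "turn": 0, "claw": 5},
    {"dp": [0, 0, 40], "turn": 0, "claw": 5},
    {"dp": [0, 0, 40], "turn": 0, "claw": 5},
    {"dp": [0, 0, 40], "turn": 0, "claw": 5},
    {"dp": [0, 0, 40], "turn": 0, "claw": 5},
    {"dp": [0, 0, 40], "turn": 0, "claw": 5}
  ]
}}

```text
time: 6.23
position: [0.52, -0.0317, 0.0899]
ee_rot: [-3.141, 0.001, -2.754]
ft_force: [-1.2, -0.2, -0.6]
grip_width: 0.0099
```

```bash
python3 - <<'E'
from bench import *
from h import *
s=camera("scene");c=camera("top")
b=cv2.resize(s["frame"][170:290,310:430],(600,600),interpolation=cv2.INTER_CUBIC)
cv2.imwrite("pics/p4.png",b)
cv2.imwrite("pics/p4t.png",c["frame"])
o=get_obs();print(o["grip_width"],o["position"],o["ft_force"])
go(o,(.52,-.032,.09),202.2)
print("tcp pix",pix(s,o["position"]), "slot pix",pix(s,[.52,-.032,.044]))
import pickle;pickle.dump((s,o),open("p4.pkl","wb"))
E
```

```text
0.009808124670665545 [ 0.51984736 -0.03175063  0.08979271] [-0.25707067  0.86952543 -0.28934486]
dp [-0.  -0.3 -0.2] turn -0.0003 yaw now -157.82
tcp pix [352.57702677 215.76406557] slot pix [351.54783466 233.47278673]
```

View pics/p4.png

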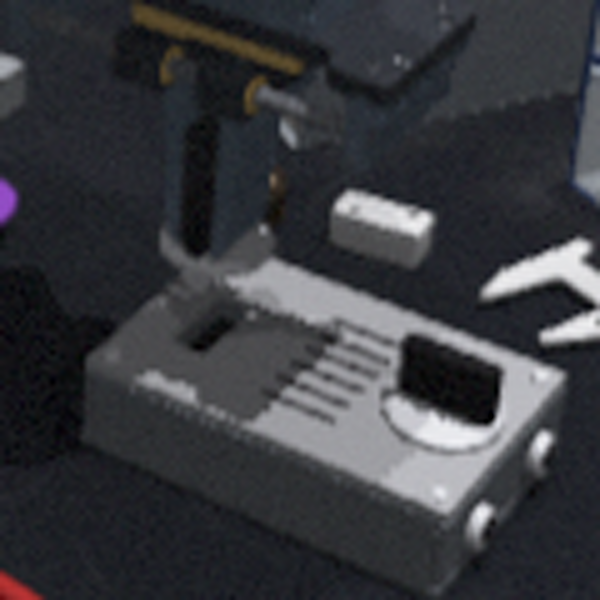

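View pics/p4t.png

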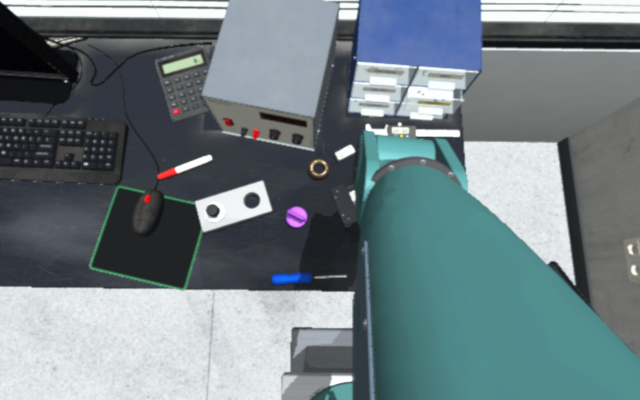

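```bash
python3 - <<'E'
from h import *
import pickle
c,s=pickle.load(open("cams.pkl","rb")); s4,o=pickle.load(open("p4.pkl","rb"))
g=cv2.cvtColor(s["frame"],cv2.COLOR_BGR2GRAY)
sub=g[222:246,338:368]
print(sub)
m=(sub<110).astype(np.uint8); n,l,st,ce=cv2.connectedComponentsWithStats(m); print(st,ce)
i=1+np.argmax(st[1:,4]); v,u=np.nonzero(l==i); 
w=np.array([ray(s,a+338,b+222,.044) for a,b in zip(u,v)]); r=cv2.minAreaRect(w[:,:2].astype(np.float32)*1000);print(r,w.mean(0))
T=o["position"]
for z in(.083,.087): print(z,pix(s4,[T[0],T[1],z]))
im=cv2.resize(s4["frame"][205:235,335:372],None,fx=20,fy=20,interpolation=cv2.INTER_NEAREST)
cv2.imwrite("pics/p5.png",im)
E
```

```text
[[ 36  38  35  33  37  36  33  36  33  37  98 145 180 186 184 182 183 185
  183 185 185 188 187 187 183 184 172 148 118  74]
 [ 37  32  35  38  31  32  33  35  35 100 158 182 189 183 188 186 187 182
  183 187 186 186 186 186 185 185 186 185 171 150]
 [ 35  37  36  34  35  33  36  53 125 164 180 187 185 184 185 185 186 186
  186 184 186 187 186 186 186 182 184 186 184 186]
 [ 37  32  34  37  34  36  51 135 176 186 184 187 185 185 185 185 184 186
  187 186 186 185 186 184 182 185 184 184 188 185]
 [ 35  31  34  34  35  75 133 180 183 186 185 185 186 185 183 182 185 186
  183 187 187 184 187 186 185 184 187 188 186 184]
 [ 32  31  36  35  73 145 180 186 187 188 186 186 184 184 187 181 159 171
  180 184 187 186 186 187 186 184 185 185 186 185]
 [ 32  36  32  75 141 179 186 185 183 187 183 185 186 187 179 156 101 118
  137 163 182 186 183 184 187 187 185 183 186 186]
 [ 34  31  77 142 181 189 183 186 185 188 187 186 185 179 156 104  65  64
   81 112 141 158 172 180 184 182 185 185 184 184]
 [ 36  99 147 180 185 183 186 187 184 187 185 183 173 150 104  64  46  51
   55  56  76 101 129 153 
[... 1612 characters left out ...]
 186 187 186 186 185 185 188 186 184]
 [184 184 186 189 184 187 184 185 185 185 188 187 184 186 186 185 189 188
  186 186 184 184 186 185 187 186 183 160 165 183]
 [183 186 185 186 184 184 187 186 186 187 186 187 186 186 185 184 185 184
  185 185 187 186 183 184 184 185 187 132 117 139]]
[[  0   0  30  24 570]
 [  0   0  11  10  57]
 [ 29   0   1   1   1]
 [  7   6  16  12  92]] [[15.61403509 12.3245614 ]
 [ 3.22807018  2.9122807 ]
 [29.          0.        ]
 [14.42391304 11.83695652]]
((520.6100463867188, -34.44406509399414), (41.321083068847656, 16.110727310180664), 23.772478103637695) [ 0.52090819 -0.03398871  0.044     ]
0.083 [352.40217214 218.43712532]
0.087 [352.50499245 216.86527765]
```

View pics/p5.png

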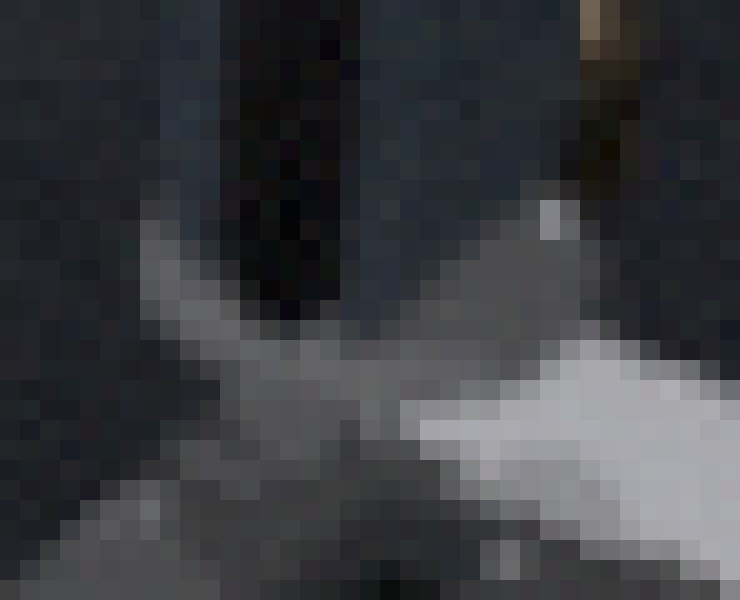

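Request:
{"op": "jog_arm", "data": {
  "steps": [
    {"dp": [0, -1, 3], "turn": 0, "claw": 5},
    {"dp": [0, -1, 8], "turn": 0, "claw": 5},
    {"dp": [0, -1, 13], "turn": 0, "claw": 5},
    {"dp": [0, -1, 18], "turn": 0, "claw": 5},
    {"dp": [0, -1, 21], "turn": 0, "claw": 5},
    {"dp": [0, -1, 24], "turn": 0, "claw": 5},
    {"dp": [0, -1, 26], "turn": 0, "claw": 5},
    {"dp": [0, -1, 28], "turn": 0, "claw": 5},
    {"dp": [0, -1, 29], "turn": 0, "claw": 5},
    {"dp": [0, -1, 29], "turn": 0, "claw": 5}
  ]
}}

```text
time: 7.17
position: [0.5199, -0.0327, 0.0603]
ee_rot: [3.142, -0.0, -2.754]
ft_force: [0.1, 0.4, -0.1]
grip_width: 0.0098
```

```bash
python3 - <<'E'
from bench import *
from h import *
s=camera("scene")
cv2.imwrite("pics/p6.png",cv2.resize(s["frame"][190:260,320:390],(560,560),interpolation=cv2.INTER_CUBIC))
o=get_obs();print(o["grip_width"],o["position"],o["ft_force"],o["moment"])
E
```

```text
0.00968500723667704 [ 0.52004757 -0.03267618  0.06045405] [ 0.53986043 -0.17193073 -0.06594067] [0.06280713 0.03149636 0.0143052 ]
```

View pics/p6.png

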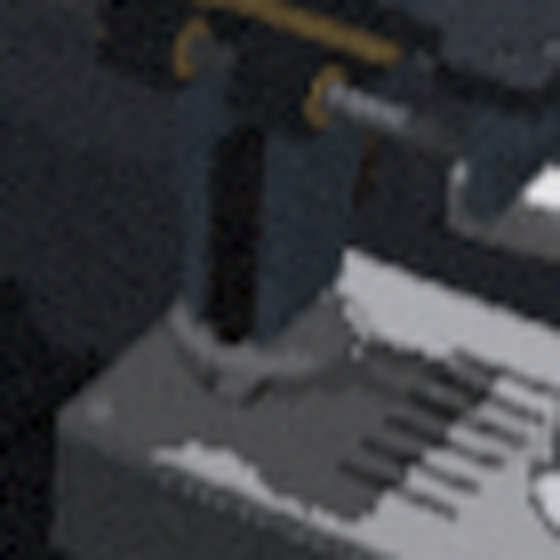

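No contact force and the bar has entered the slot; continuing to the flange.

Request:
{"op": "jog_arm", "data": {
  "steps": [
    {"dp": [0, 0, 2], "turn": 0, "claw": 5},
    {"dp": [0, 0, 4], "turn": 0, "claw": 5},
    {"dp": [0, 0, 6], "turn": 0, "claw": 5},
    {"dp": [0, 0, 7], "turn": 0, "claw": 5},
    {"dp": [0, 0, 8], "turn": 0, "claw": 5},
    {"dp": [0, 0, 8.5], "turn": 0, "claw": 5},
    {"dp": [0, 0, 9], "turn": 0, "claw": 5},
    {"dp": [0, 0, 9], "turn": 0, "claw": 5},
    {"dp": [0, 0, 9], "turn": 0, "claw": 5},
    {"dp": [0, 0, 9], "turn": 0, "claw": 5}
  ]
}}

```text
time: 8.05
position: [0.5201, -0.0327, 0.0515]
ee_rot: [-3.142, 0.0, -2.754]
ft_force: [0.6, -0.1, 0.3]
grip_width: 0.0096
```

```bash
python3 - <<'E'
from bench import *
from h import *
s=camera("scene")
cv2.imwrite("pics/p7.png",cv2.resize(s["frame"][190:260,320:390],(560,560),interpolation=cv2.INTER_CUBIC))
o=get_obs();print(o["grip_width"],o["position"],o["ft_force"],o["moment"],o["joint_positions"])
E
```

```text
0.009964273405209828 [ 0.52004123 -0.03268796  0.05150352] [-0.51736696 -0.65467111  0.5473606 ] [ 0.12243643  0.02639759 -0.01304315] [-1.07485469e-01  3.66895485e-01  2.14351271e+00 -6.31360296e-05
  6.31089978e-01 -2.06547461e+00]
```

View pics/p7.png

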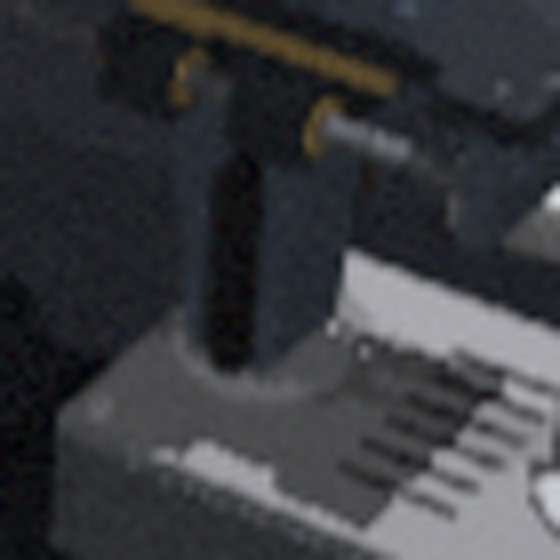

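Request:
{"op": "jog_arm", "data": {
  "steps": [
    {"dp": [0, 0, 0.3], "turn": 0, "claw": 5},
    {"dp": [0, 0, 0.6], "turn": 0, "claw": 5},
    {"dp": [0, 0, 0.9], "turn": 0, "claw": 5},
    {"dp": [0, 0, 1.1], "turn": 0, "claw": 5},
    {"dp": [0, 0, 1.1], "turn": 0, "claw": 5},
    {"dp": [0, 0, 1.1], "turn": 0, "claw": 5},
    {"dp": [0, 0, 1.1], "turn": 0, "claw": 5},
    {"dp": [0, 0, 1.1], "turn": 0, "claw": 5},
    {"dp": [0, 0, 1.1], "turn": 0, "claw": 5},
    {"dp": [0, 0, 1.1], "turn": 0, "claw": 5}
  ]
}}

```text
time: 8.93
position: [0.5201, -0.0327, 0.0512]
ee_rot: [3.141, -0.0, -2.754]
ft_force: [-7.0, 0.9, 20.0]
grip_width: 0.0099
```

Seated: contact at TCP z = 51.2 mm, as expected. Easing off the press and making the quarter turn.

Request:
{"op": "jog_arm", "data": {
  "steps": [
    {"dp": [0, 0, -0.8], "turn": 0, "claw": 5},
    {"dp": [0, 0, -0.8], "turn": 0.04, "claw": 5},
    {"dp": [0, 0, -0.8], "turn": 0.11, "claw": 5},
    {"dp": [0, 0, -0.8], "turn": 0.2, "claw": 5},
    {"dp": [0, 0, -0.8], "turn": 0.3, "claw": 5},
    {"dp": [0, 0, -0.8], "turn": 0.4, "claw": 5},
    {"dp": [0, 0, -0.8], "turn": 0.5, "claw": 5},
    {"dp": [0, 0, -0.8], "turn": 0.6, "claw": 5},
    {"dp": [0, 0, -0.8], "turn": 0.7, "claw": 5},
    {"dp": [0, 0, -0.8], "turn": 0.78, "claw": 5}
  ]
}}

```text
time: 9.77
position: [0.5202, -0.0327, 0.0512]
ee_rot: [3.142, 0.0, 2.744]
ft_force: [-0.6, -0.4, 0.2]
grip_width: 0.0096
```

Request:
{"op": "jog_arm", "data": {
  "steps": [
    {"dp": [0, 0, 0], "turn": 0.08, "claw": 5},
    {"dp": [0, 0, 0], "turn": 0.18, "claw": 5},
    {"dp": [0, 0, 0], "turn": 0.28, "claw": 5},
    {"dp": [0, 0, 0], "turn": 0.38, "claw": 5},
    {"dp": [0, 0, 0], "turn": 0.48, "claw": 5},
    {"dp": [0, 0, 0], "turn": 0.58, "claw": 5},
    {"dp": [0, 0, 0], "turn": 0.67, "claw": 5},
    {"dp": [0, 0, 0], "turn": 0.75, "claw": 5},
    {"dp": [0, 0, 0], "turn": 0.79, "claw": 5},
    {"dp": [0, 0, 0], "turn": 0.79, "claw": 5}
  ]
}}

```text
time: 10.6
position: [0.5202, -0.0327, 0.0512]
ee_rot: [3.141, 0.0, 1.957]
ft_force: [0.1, 0.4, 1.0]
grip_width: 0.0096
```

```bash
python3 - <<'E'
from bench import *
from h import *
s=camera("scene")
cv2.imwrite("pics/p8.png",cv2.resize(s["frame"][190:260,320:390],(560,560),interpolation=cv2.INTER_CUBIC))
o=get_obs();print(o["grip_width"],o["position"],o["ft_force"],o["moment"])
go(o,(.52,-.033,.05),112.2)
E
```

```text
0.010005132766799431 [ 0.52017804 -0.0327142   0.05122814] [ 0.47016564 -0.15005642  1.97134082] [-0.09098952  0.01276124 -0.00703313]
dp [-0.2 -0.3  1.2] turn 0.0014 yaw now 112.28
```

View pics/p8.png

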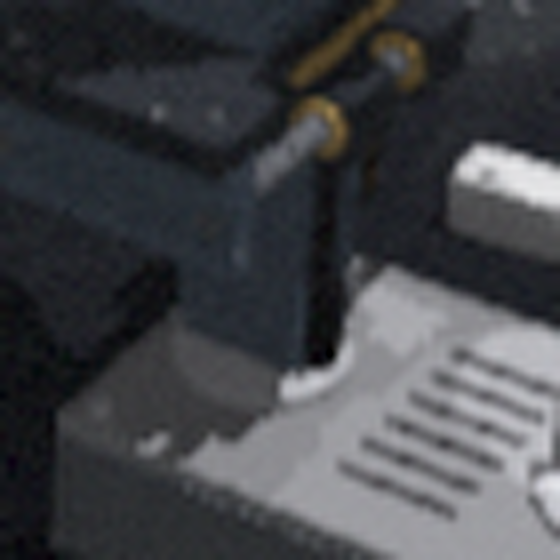

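Turned to yaw 112.3°, square across the slot. Opening, then retreating straight up.

Request:
{"op": "jog_arm", "data": {
  "steps": [
    {"dp": [0, 0, 0], "turn": 0, "claw": 14},
    {"dp": [0, 0, 0], "turn": 0, "claw": 20},
    {"dp": [0, 0, 0], "turn": 0, "claw": 28},
    {"dp": [0, 0, 0], "turn": 0, "claw": 36},
    {"dp": [0, 0, 0], "turn": 0, "claw": 40},
    {"dp": [0, 0, 0], "turn": 0, "claw": 40},
    {"dp": [0, 0, 0], "turn": 0, "claw": 40},
    {"dp": [0, 0, 0], "turn": 0, "claw": 40},
    {"dp": [0, 0, 0], "turn": 0, "claw": 40},
    {"dp": [0, 0, 0], "turn": 0, "claw": 40}
  ]
}}

```text
time: 11.48
position: [0.52, -0.0327, 0.0511]
ee_rot: [-3.142, 0.0, 1.959]
ft_force: [0.2, -0.8, -0.1]
grip_width: 0.04
```

Request:
{"op": "jog_arm", "data": {
  "steps": [
    {"dp": [0, 0, -4], "turn": 0, "claw": 40},
    {"dp": [0, 0, -12], "turn": 0, "claw": 40},
    {"dp": [0, 0, -25], "turn": 0, "claw": 40},
    {"dp": [0, 0, -40], "turn": 0, "claw": 40},
    {"dp": [0, 0, -60], "turn": 0, "claw": 40},
    {"dp": [0, 0, -80], "turn": 0, "claw": 40},
    {"dp": [0, 0, -100], "turn": 0, "claw": 40},
    {"dp": [0, 0, -120], "turn": 0, "claw": 40},
    {"dp": [0, 0, -130], "turn": 0, "claw": 40},
    {"dp": [0, 0, -130], "turn": 0, "claw": 40}
  ]
}}

```text
time: 12.32
position: [0.5213, -0.0328, 0.1837]
ee_rot: [3.138, 0.002, 1.959]
ft_force: [0.6, -0.7, -0.5]
grip_width: 0.0403
```

```bash
python3 - <<'E'
from bench import *
from h import *
s=camera("scene");c=camera("top")
cv2.imwrite("pics/p9.png",np.hstack([cv2.resize(s["frame"][190:290,320:430],(440,400),interpolation=cv2.INTER_CUBIC),cv2.resize(c["frame"][150:250,190:280],(360,400))]))
o=get_obs();print(o["grip_width"],o["position"],o["ft_force"])
go(o,(.4,.3,.25),140)
E
```

```text
0.03989149147671717 [ 0.51986087 -0.03268442  0.18096994] [-0.90393436 -0.7836909  -0.3345052 ]
dp [353.3  14.9 -69.1] turn -0.4847 yaw now 112.23
```

View pics/p9.png

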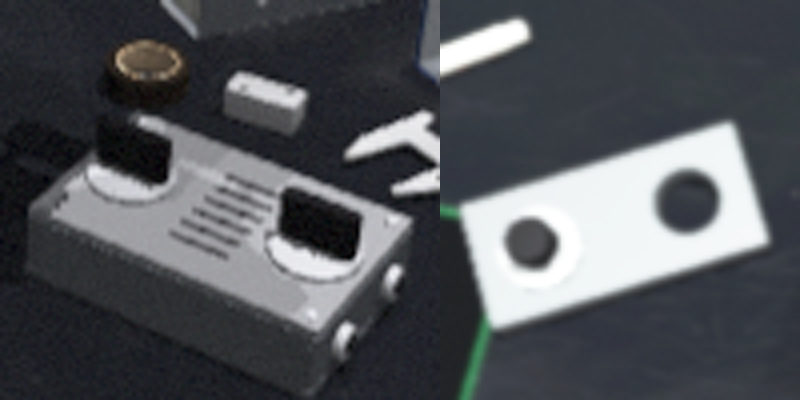

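The scene view shows the stud flat on the cover, its wing parallel to the fitted one, and the plug untouched. I'll clear the top view for one last measurement.

Request:
{"op": "jog_arm", "data": {
  "steps": [
    {"dp": [5, 0, -8], "turn": -0.02, "claw": 40},
    {"dp": [20, 1, -20], "turn": -0.06, "claw": 40},
    {"dp": [45, 2, -35], "turn": -0.1, "claw": 40},
    {"dp": [75, 3, -50], "turn": -0.15, "claw": 40},
    {"dp": [105, 4, -60], "turn": -0.2, "claw": 40},
    {"dp": [135, 6, -69], "turn": -0.25, "claw": 40},
    {"dp": [165, 7, -69], "turn": -0.3, "claw": 40},
    {"dp": [195, 8, -69], "turn": -0.35, "claw": 40},
    {"dp": [220, 9, -69], "turn": -0.4, "claw": 40},
    {"dp": [235, 10, -69], "turn": -0.42, "claw": 40}
  ]
}}

```text
time: 13.25
position: [0.4387, 0.1906, 0.2495]
ee_rot: [-3.14, -0.001, 2.384]
ft_force: [0.5, -0.5, 0.6]
grip_width: 0.04
```

Request:
{"op": "jog_arm", "data": {
  "steps": [
    {"dp": [12, 0, 0], "turn": 0, "claw": 40},
    {"dp": [36, 0, 0], "turn": 0, "claw": 40},
    {"dp": [62, 0, 0], "turn": 0, "claw": 40},
    {"dp": [88, 0, 0], "turn": 0, "claw": 40},
    {"dp": [108, 0, 0], "turn": 0, "claw": 40},
    {"dp": [118, 0, 0], "turn": 0, "claw": 40},
    {"dp": [118, 0, 0], "turn": 0, "claw": 40},
    {"dp": [118, 0, 0], "turn": 0, "claw": 40},
    {"dp": [118, 0, 0], "turn": 0, "claw": 40},
    {"dp": [118, 0, 0], "turn": 0, "claw": 40}
  ]
}}

```text
time: 14.08
position: [0.3557, 0.2696, 0.25]
ee_rot: [-3.141, 0.0, 2.378]
ft_force: [0.8, -0.5, -0.5]
grip_width: 0.0399
```

```bash
python3 - <<'E'
from bench import *
from h import *
c=camera("top")
cv2.imwrite("pics/p10.png",cv2.resize(c["frame"][150:250,340:440],(600,600),interpolation=cv2.INTER_CUBIC))
g=cv2.cvtColor(c["frame"],cv2.COLOR_BGR2GRAY)
x0,y0,x1,y1=355,190,385,222
m=(g[y0:y1,x0:x1]<110).astype(np.uint8); n,l,st,ce=cv2.connectedComponentsWithStats(m); i=1+np.argmax(st[1:,4]); v,u=np.nonzero(l==i)
w=np.array([ray(c,a+x0,b+y0,.077) for a,b in zip(u,v)])[:,:2]*1000
e,V=np.linalg.eigh(np.cov(w.T)); print(w.mean(0),np.degrees(np.arctan2(V[1,1],V[0,1])),len(u))
print(get_obs()["position"])
E
```

```text
[515.74603019 -30.93968146] 114.28140134681944 80
[0.35562282 0.26958282 0.25005834]
```

View pics/p10.png

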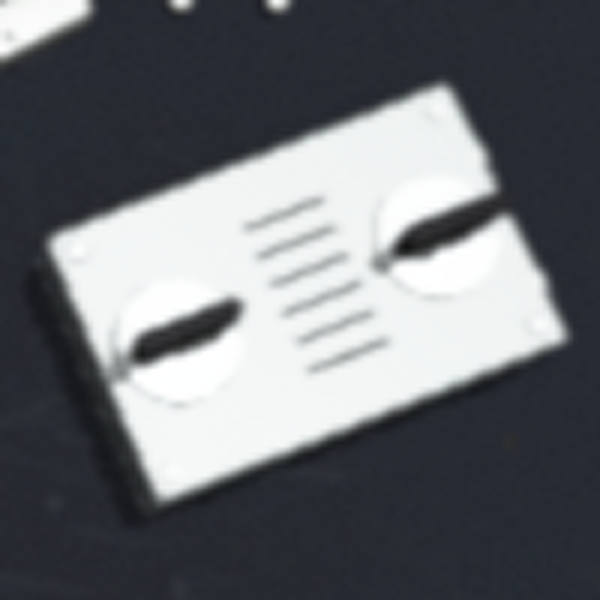

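The flange centre at crop (178,340) sits on the slot's original centre, about (175,340). The wing is square across the slot and parallel to the fitted one. Handing in.

```bash
python3 -c "
from bench import *
print(job_done())"
```

```text
the job is handed in; nothing more can be done
None
```

I took the black wing-headed stud out of the holder and pushed it into the empty slot until its flange lay on the cover. I then gave it a quarter turn, let go, moved the arm clear and handed the job in at about 14 s. No verdict was reported.

**Seating:** the flange met the cover at a tool height of 51.2 mm, which is what I expected. The force there was 20 N, and I eased it off before turning.

**Position:** in the last top picture the flange centre is about half a pixel, roughly 1–2 mm, from where the slot's centre was. Measured from the wing's dark outline, the centre comes out 4 mm from the slot's centre. I put that down to the visible sides of the wing. The two cameras' slot positions differed by about 3 mm, so I aimed near the middle. All of these are well inside the 12 mm limit.

**Angle:** the wing is at about 112–114°, against 112° for exactly square.

**Plug and gripper:** in the last pictures the round-knobbed plug is still in its well, and the gripper touches nothing.

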